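Tighten and lock the lever bolt of a strap clamp

TASK

The strap clamp holding a reference block is loose. With the orange lever standing up, use it as a handle to screw the bolt in clockwise until it is just snug on the strap - firm, but not overtightened - then fold the lever fully down to lock the clamp and let go. Leave everything else on the table where it is.

Things in the scene. Friction and masses are not known exactly. Their poses are not given: they have to be found in the camera images.
- fixture: Strap clamp fixed to the table: grey base 74 x 166 x 18 mm, four screw heads 5 mm high; origin at the centre of its underside, on the vertical bolt axis; y along its length. A blue strap, 46 x 116 mm, lies along y over a steel block; the washer on it, under the bolt, tops out 32 to 40 mm above the table: this differs each time and is not given, so the snug point must be felt.
- pivot (a point): Centre of the lever's hinge in the bolt's dark steel fork head (30 mm across), on the vertical bolt axis, about 68 mm above the table at first. z up; x is level and points the way the lever folds; y is the hinge axis. Clockwise from above screws the bolt in: all sinks 3 mm per rad, x turns along. Snug takes 0.8 to 4 rad in all: let go and take the lever again as needed.
- lever_grip (a point): Middle of the lever's orange grip, 40 mm from the pivot: rounded bar 18 mm wide (x), 14 mm thick (y), from 16 to 63 mm beyond the pivot along its z (up while the lever stands). It twists on the lever's shaft against a spring of 2 Nm/rad: under load it runs ahead of the fork head by torque / 2 rad, and springs back when released.
- lever (a joint): Fold angle of the lever in rad: 0 standing straight up, 1.5 fully folded down (about level, pointing along pivot x, where it stops). It stays where it is left; folding takes about 0.2 to 0.3 Nm, some 4 to 7 N at 45 mm from the pivot, and draws the clamp tight.
- collar: Brass flange 44 mm across under the fork head, turns with the bolt; origin at the centre of its underside, 26.5 mm below the pivot. Bolt torque: under 0.1 Nm running free; once the flange meets the strap it climbs 0.4 to 0.5 Nm per rad of hand turn and can be read holding still. Snug is about 0.32 Nm (0.27 to 0.37); over 0.42 is too tight. The bolt stays put when released.
- ball_box: Small blue and white parts box, 42 x 62 x 21 mm, origin at the centre of its underside; leave alone.
- bullseye_level: Round bubble level with a green top, 48 mm across, 15 mm high, origin at the centre of its underside; leave alone.
- feeler_gauge: Folded steel feeler gauge, 16 x 95 x 12 mm, origin at the centre of its underside; leave alone.
- mount_a4: Cream-white round specimen mount, 30 mm across, 22 mm high, origin at the centre of its underside; leave alone.

How it is judged:
By the outcome, as a careful person would: the job done as asked, in the order asked, and still so for the second after the job is handed in, with the robot touching nothing.
It also fails if it takes over 72 s, if anything falls off the work surface, if the arm or the gripper's body presses on something with over 40 N, if the wrist force passes 120 N, or if a joint passes its speed limit or range.

ROBOT

A 6-joint arm with a two-finger parallel gripper is mounted at the origin on a cart in front of the work surface, level with it; the furniture and walls round the work are solid. World frame = base frame: x ahead of the robot, y to its left, z up, the work surface at z = 0. Lengths are in m, angles in rad, forces in N, time in s.
With the tool pointing down it reaches from about 0.3 to 0.775 m from the base axis. Payload 14.6 kg.
Tool frame: the origin (TCP) lies at the very end of the fingers, on their centre line; the grasp point (between the pads) lies 19 mm behind it; y points along the fingers, x is the direction in which the jaws open and shut, and the axes are right-handed (so a half turn about y gives the same grasp; the last joint's range is limited). The gripper opens to 94 mm and grips with 3 to 60 N. Pads are 16 mm wide; open, the fingers measure 119 mm over their backs; the gripper's body (75 mm by 177 mm) begins 78 mm behind the grasp point.
Start: joints at [1.199, 0.3, 1.521, -0, 1.321, -0.067], TCP at [0.165, 0.525, 0.173] pointing down, gripper open.
Joint ranges: [-3.03, 3.03], [-0.79, 2.21], [0.23, 2.52], [-1.04, 4.18], [0, 3.07], [-2.55, 2.55]. Speed limits (rad/s): [2.22, 2.22, 2.57, 3.14, 3.14, 3.14].

INTERFACE

Orientations are given as [roll, pitch, yaw] about the fixed x, y, z axes, in that order (R = Rz(yaw) Ry(pitch) Rx(roll)).
In Python, from station import * gives the robot as it stands.
- The arm moves only by the tool send_rows, never from a script. Its argument "series" is text: rows parted by semicolons, each of 7 numbers parted by spaces: the turn, a rotation vector about the tool's x, y, z in units of 5 degrees (1.0 is 5 degrees), then the shift along the tool's x, y, z in cm, then the opening, from -1 (shut) to 1 (fully open). A call has exactly 10 rows; each row is the pose to reach, as a shift and turn from the pose commanded when the call began, along the tool's axes at that moment; what a row does not reach only later rows make up. A row lasts 1/12 s, in which the tool goes at most 41.7 mm and 7.16 degrees, less where a joint would pass 70% of its speed; a pose out of reach is approached as far as the arm can. A call with a gripper value outside its range is refused whole. The fingers move at their own pace and stop on an object; "newtons" is the grip in N (left out, the last holds). Time passes only in rows, so rows that repeat a pose let the fingers close, or fill a call up. It gives the time, the measured TCP pose, the force and the opening at its end, in the units of the state.
- get_obs(): the state, without advancing time (a new reading comes with each control period).
- camera(name): name is "scene" or "top" or "wrist"; returns the picture (384x512x3 uint8, red, green, blue); there is no depth.
- camera_info(name): a dict with "K" (3x3 intrinsics, pixels), "k1" (the pictures are not rectified: a ray, as slopes to the right and down, at radius r is drawn at 1 + k1 r^2 times it, then the intrinsics apply), "R" (3x3) and "t" (3): a world point X has camera coordinates R X + t; the wrist camera has in their place "mount" (4x4, takes a point from camera to tool coordinates, whose origin is the TCP and whose axes are the tool frame's). Camera axes: x right, y down, z forward; pixel columns grow to the right and rows downward; lengths in m; the calibration is good to about 2 mm. A picture is of the moment at which its call begins: read the wrist's pose just before it. camera_info takes no time and is no camera call.
- hand_in(): hands the job in, once; it reports no verdict.
The state is a dict: "time_s": time; "qpos": joint angles; "joint_vel": joint speeds; "tau": joint torques, N m; "ee_pos": TCP position; "eef_rot": TCP orientation; "force": force on the tool from outside, world axes, zero at the start; "moment": the same for the moment, N m; "grip_width": finger opening in m.
Only numpy, scipy, OpenCV 4.12 (cv2) and the standard library are available. Lean on these libraries where they do the work, as an engineer would, in place of code of your own. Each camera call takes 0.05 s, during which the arm holds its last target. There are 200 camera calls.

## Working session

There is one attempt and no reset: what is moved stays moved. The work goes in short steps, Python scripts to look and compute and a tool call to move; the robot and the scene stay as the last step left them, time stands still between calls to the robot, and variables do not carry over. Pictures are saved under pics/ and viewed, on a budget of 10 in all, crops included, one or two more only if the job needs it, and the job is handed in when it is done.

Besides the shell and the picture viewer there is one more tool, called in YAML: its name, and indented under it one key for each argument. send_rows: Moves the arm, as the interface text tells. Its arguments: {"type":"object","properties":{"series":{"type":"string"},"newtons":{"type":"number"}},"required":["series"]}

```bash
mkdir -p pics; python3 - <<'E'
from station import *
import cv2, numpy as np
o=get_obs(); print({k:np.round(v,4) for k,v in o.items()})
for n in("scene","top","wrist"):
    im=camera(n)[:,:,::-1]; cv2.imwrite(f"pics/{n}0.png",im)
    i=camera_info(n); print(n,{k:np.round(v,4).tolist() for k,v in i.items()})
a=cv2.imread("pics/scene0.png");b=cv2.imread("pics/top0.png")
cv2.imwrite("pics/top0b.png",cv2.resize(b,(800,600),interpolation=cv2.INTER_CUBIC))
cv2.imwrite("pics/scene0b.png",cv2.resize(a,(800,600),interpolation=cv2.INTER_CUBIC))
E
```

```text
{'time_s': np.float64(0.0), 'qpos': array([ 1.1994,  0.3005,  1.5216,  0.    ,  1.3207, -0.0666]), 'joint_vel': array([-0.0021, -0.0001,  0.0018, -0.0012,  0.001 ,  0.0001]), 'tau': array([ 4.00000e-04, -5.31813e+01, -3.52738e+01,  7.08000e-02,
        2.45000e-02, -1.00000e-04]), 'ee_pos': array([0.165 , 0.5244, 0.1729]), 'eef_rot': array([-1.5707e+00,  1.1000e-03,  1.2660e+00]), 'force': array([ 0.2166, -0.0216, -0.6143]), 'moment': array([-0.0071,  0.0397,  0.0433]), 'grip_width': np.float64(0.0938)}
scene {'K': [[348.8992, 0.0, 251.5297], [0.0, 348.8992, 192.4268], [0.0, 0.0, 1.0]], 'k1': -0.0456, 'R': [[0.7083, -0.7059, 0.0091], [-0.3631, -0.3754, -0.8528], [0.6054, 0.6007, -0.5222]], 't': [-0.3606, 0.2864, 0.6221]}
top {'K': [[353.9888, 0.0, 252.9932], [0.0, 353.9888, 192.3329], [0.0, 0.0, 1.0]], 'k1': -0.0223, 'R': [[-0.0177, -0.9998, -0.007], [-0.9942, 0.0183, -0.1062], [0.1063, 0.0051, -0.9943]], 't': [0.0278, 0.5578, 0.9288]}
wrist {'K': [[307.7623, 0.0, 260.5826], [0.0, 307.7623, 194.1562], [0.0, 0.0, 1.0]], 'k1': 0.0149, 'mount': [[1.0, -0.0, -0.0003, -0.0002], [0.0003, -0.2622, 0.965, -0.2109], [-0.0001, -0.965, -0.2622, 0.0776], [0.0, 0.0, 0.0, 1.0]]}
```

View pics/top0b.png

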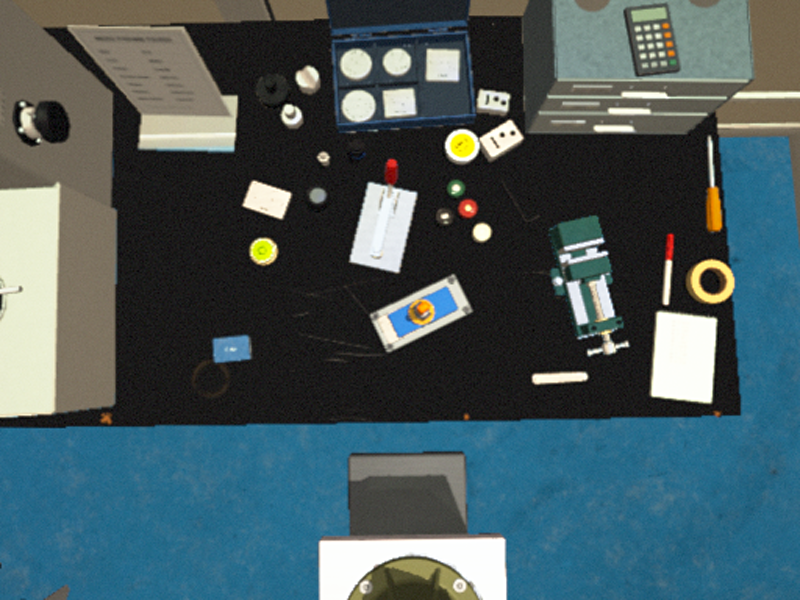

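View pics/scene0b.png

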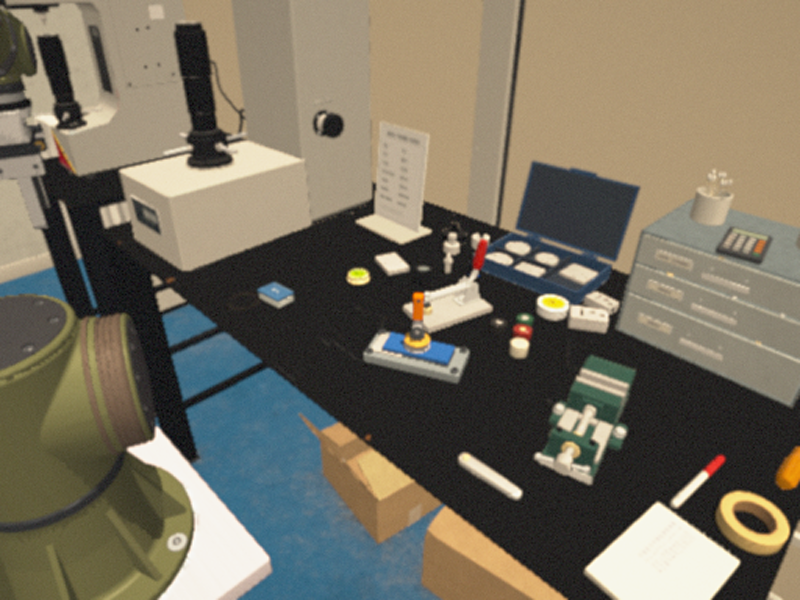

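The top view shows the clamp at about (421,313), with screw corners near (453,282), (467,313), (378,317) and (391,348). The orange lever is standing. I'll enlarge both views.

```bash
cat > h.py <<'E'
from station import *
import cv2, numpy as np
from scipy.spatial.transform import Rotation as Rot
def ray(n,u,v,pose=None):
    i=camera_info(n);K=np.array(i["K"]);k1=i["k1"]
    d=np.array([(u-K[0,2])/K[0,0],(v-K[1,2])/K[1,1]]);s=d.copy()
    for _ in range(20): s=d/(1+k1*(s@s))
    c=np.array([s[0],s[1],1.])
    if n=="wrist":
        M=np.array(i["mount"]);p,r=pose;R=Rot.from_euler("xyz",r).as_matrix()
        return R@M[:3,3]+p, R@M[:3,:3]@c
    R=np.array(i["R"]);return -R.T@np.array(i["t"]), R.T@c
def atz(n,u,v,z,pose=None):
    o,d=ray(n,u,v,pose);return o+d*(z-o[2])/d[2]
def proj(n,X,pose=None):
    i=camera_info(n)
    if n=="wrist":
        M=np.array(i["mount"]);p,r=pose;R=Rot.from_euler("xyz",r).as_matrix()
        c=M[:3,:3].T@(R.T@(X-p)-M[:3,3])
    else: c=np.array(i["R"])@X+np.array(i["t"])
    s=c[:2]/c[2];s=s*(1+i["k1"]*(s@s));K=np.array(i["K"]);return s*K[0,0]+K[:2,2]
def tri(rays):
    A=sum(np.eye(3)-np.outer(d,d)/(d@d) for o,d in rays);b=sum((np.eye(3)-np.outer(d,d)/(d@d))@o for o,d in rays)
    return np.linalg.solve(A,b)
E
python3 - <<'E'
import cv2,numpy as np
a=cv2.imread("pics/top0.png")[168:234,228:312];b=cv2.imread("pics/scene0.png")[180:250,226:306]
r=lambda x:cv2.resize(x,None,fx=9,fy=9,interpolation=cv2.INTER_CUBIC)
a=r(a);b=r(b);print(a.shape,b.shape)
c=np.zeros((600,800,3),np.uint8)
a=cv2.resize(a,(504,396));b=cv2.resize(b,(0,0),fx=.5,fy=.5)
cv2.imwrite("pics/crop0.png",np.hstack([a,cv2.copyMakeBorder(b,0,396-315,0,0,0)])[:,:800])
E
```

```text
(594, 756, 3) (630, 720, 3)
```

View pics/crop0.png

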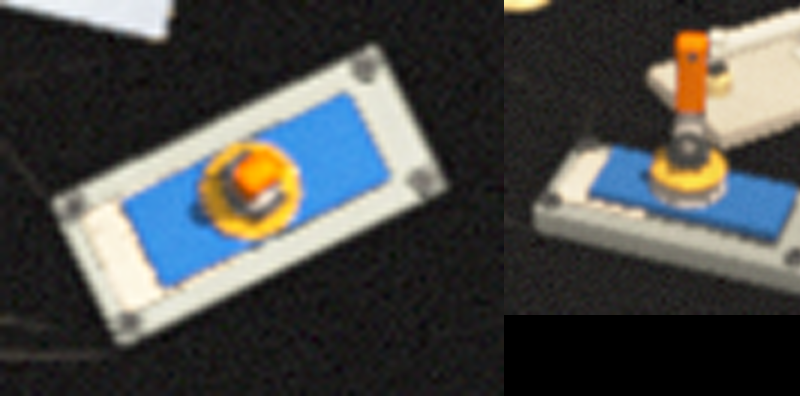

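The crop shows the base corners at (377,42), (449,187), (122,347) and (52,200), 6x from (228,168). The collar is at (250,190) and the grip top at (258,172). In the scene crop the grip top is at (692,37) and the fork at (690,150).

```bash
python3 - <<'E'
from h import *
c=np.array([atz("top",228+u/6-.4,168+v/6-.4,.018) for u,v in[(377,42),(449,187),(122,347),(52,200)]])
print(c.round(4), c.mean(0).round(4)); 
for i in range(4): print(np.linalg.norm(c[i]-c[(i+1)%4]).round(4))
l=(c[0]+c[1]-c[2]-c[3]); print("long yaw",np.degrees(np.arctan2(l[1],l[0])))
s=np.array([atz("top",228+u/6-.4,168+v/6-.4,.023) for u,v in[(366,66),(424,178),(128,320),(74,204)]]);print(s.mean(0))
t=lambda a,b:tri([ray("top",228+a[0]/6-.4,168+a[1]/6-.4),ray("scene",226+(b[0]-504)/4.5-.4,180+b[1]/4.5-.4)])
print("griptop",t((258,172),(692,37)),"collar",t((250,190),(690,170)))
print(atz("top",228+250/6-.4,168+190/6-.4,.045))
E
```

```text
[[ 0.6067 -0.0862  0.018 ]
 [ 0.5393 -0.1171  0.018 ]
 [ 0.4693  0.0331  0.018 ]
 [ 0.5367  0.0639  0.018 ]] [ 0.538  -0.0266  0.018 ]
0.0741
0.1657
0.074
0.1657
long yaw -65.01634493063074
[ 0.53841657 -0.02546453  0.023     ]
griptop [ 0.53715827 -0.02535713  0.13163827] collar [ 0.53814443 -0.02605866  0.04174964]
[ 0.53724329 -0.02531587  0.045     ]
```

send_rows:
  series: "0 4 0 -6 -3 -8 1;0 8 0 -12 -6 -15 1;0 12 0 -18 -6 -23 1;0 15 0 -24 -6 -30 1;0 15 0 -30 -6 -38 1;0 15 0 -41.4 -6 -52.1 1;0 15 0 -41.4 -6 -52.1 1;0 15 0 -41.4 -6 -52.1 1;0 15 0 -41.4 -6 -52.1 1;0 15 0 -41.4 -6 -52.1 1"
  newtons: 60

```text
time_s: 0.98
ee_pos: [0.3966, 0.1817, 0.2221]
eef_rot: [-1.571, -0.0, 0.01]
force: [0.8, 0.5, -0.8]
grip_width: 0.094
```

send_rows:
  series: "0 0 0 2.8 0 -4 1;0 0 0 5 0 -7.5 1;0 0 0 7 0 -11 1;0 0 0 9.5 0 -14 1;0 0 0 12 0 -17 1;0 0 0 13 0 -19 1;0 0 0 13 0 -19 1;0 0 0 13 0 -19 1;0 0 0 13 0 -19 1;0 0 0 13 0 -19 1"

```text
time_s: 1.82
ee_pos: [0.5287, -0.0033, 0.2221]
eef_rot: [-1.571, -0.0, 0.017]
force: [-1.6, 0.2, -0.3]
grip_width: 0.0939
```

```bash
python3 - <<'E'
from h import *
o=get_obs();print(o["ee_pos"],o["eef_rot"],o["qpos"],o["moment"])
im=camera("wrist")[:,:,::-1]; cv2.imwrite("pics/w1.png",im)
p=(o["ee_pos"],o["eef_rot"]); uv=proj("wrist",np.array([.538,-.026,.1]),p);print(uv)
u,v=np.clip(uv.astype(int),[66,50],[445,333]);print(u,v)
cv2.imwrite("pics/w1c.png",cv2.resize(im[v-50:v+50,u-66:u+67],None,fx=6,fy=6,interpolation=cv2.INTER_CUBIC))
E
```

```text
[ 0.52869706 -0.00326412  0.22206623] [-1.57073653e+00 -1.59355143e-04  1.71189692e-02] [-7.54973174e-02  2.18272249e-01  1.51013846e+00  7.52099296e-05
  1.41302880e+00 -9.26281022e-02] [-0.06155851  0.11507295  0.03761303]
[269.71545647 201.6544314 ]
269 201
```

View pics/w1c.png

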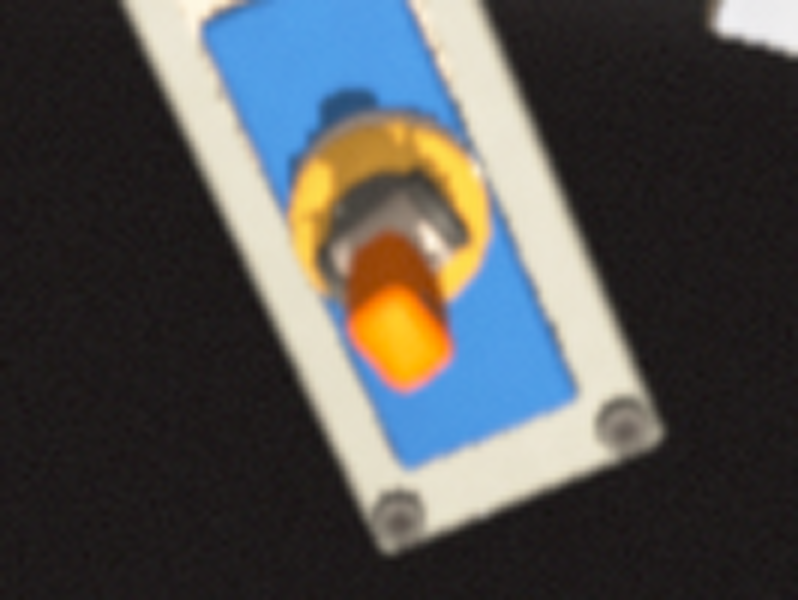

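The grip's top corners are at (348,325), (405,390), (452,345) and (395,285). The long (18 mm) edges run down and to the right in the image.

```bash
python3 - <<'E'
from h import *
o=get_obs();p=(o["ee_pos"],o["eef_rot"])
f=lambda u,v,z:atz("wrist",203+u/6-.4,151+v/6-.4,z,p)
L,B,R,T=[f(*q,.131) for q in[(348,325),(405,390),(452,345),(395,285)]]
print("ctr",(L+B+R+T)/4,[np.linalg.norm(a-b).round(4) for a,b in[(L,B),(B,R),(R,T),(T,L)]])
for a,b in[(L,B),(T,R),(L,T),(B,R)]: d=b-a;print(np.degrees(np.arctan2(d[1],d[0])))
print("collar",f(390,212,.0415+.006), "screws",f(398,518,.023),f(625,422,.023))
E
```

```text
ctr [ 0.53659884 -0.02214858  0.131     ] [np.float64(0.0153), np.float64(0.0114), np.float64(0.0146), np.float64(0.0107)]
-49.04309080498946
-46.39743217190174
42.66036721968586
46.53979532138718
collar [ 0.53669909 -0.02052067  0.0475    ] screws [ 0.54103652 -0.10169695  0.023     ] [ 0.59391837 -0.07642201  0.023     ]
```

send_rows:
  series: "0 -1.4 0 0.8 0 -2.1 1;0 -2.8 0 0.8 0 -2.1 0;0 -4.2 0 0.8 0 -2.1 0;0 -5.6 0 0.8 1 -2.1 0;0 -7 0 0.8 3 -2.1 0;0 -8.3 0 0.8 5 -2.1 0;0 -8.3 0 0.8 7 -2.1 0;0 -8.3 0 0.8 8 -2.1 0;0 -8.3 0 0.8 8 -2.1 0;0 -8.3 0 0.8 8 -2.1 0"
  newtons: 10

```text
time_s: 2.7
ee_pos: [0.5375, -0.0247, 0.1425]
eef_rot: [-1.571, -0.0, 0.74]
force: [-0.1, 0.1, 0.9]
grip_width: 0.0469
```

```bash
python3 - <<'E'
from h import *
o=get_obs();print(o["ee_pos"],o["eef_rot"],o["qpos"],o["moment"],o["force"])
im=camera("wrist")[:,:,::-1]; cv2.imwrite("pics/w2.png",im)
cv2.imwrite("pics/w2c.png",cv2.resize(im[120:320,160:400],None,fx=3,fy=3,interpolation=cv2.INTER_CUBIC))
E
```

```text
[ 0.5374906  -0.02466213  0.14253591] [-1.57096564e+00 -1.51333963e-04  7.40165167e-01] [-1.13928512e-01  3.00446275e-01  1.59432173e+00  3.03844762e-06
  1.24659757e+00 -8.54094634e-01] [ 0.02474621 -0.00646344  0.04173468] [-0.09963804  0.10449468  0.86617759]
```

View pics/w2c.png

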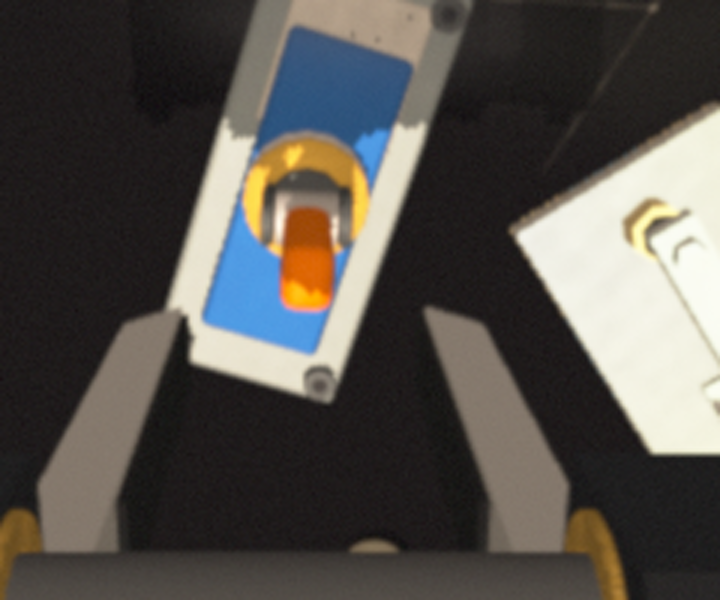

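Jaws and lever are aligned: jaw centre at about x=305, lever at 306, with the fork cheeks on either side. I'll descend and close gently.

send_rows:
  series: "0 0 0 0 2.5 0 0;0 0 0 0 5 0 0;0 0 0 0 5 0 0;0 0 0 0 5 0 -1;0 0 0 0 5 0 -1;0 0 0 0 5 0 -1;0 0 0 0 5 0 -1;0 0 0 0 5 0 -1;0 0 0 0 5 0 -1;0 0 0 0 5 0 -1"
  newtons: 6

```text
time_s: 3.58
ee_pos: [0.538, -0.0249, 0.0927]
eef_rot: [-1.572, -0.001, 0.74]
force: [2.0, 0.9, 5.3]
grip_width: 0.0142
```

```bash
python3 - <<'E'
from h import *
for _ in range(3):
    o=get_obs();print([np.round(o[k],4) for k in("ee_pos","eef_rot","qpos","moment","force","grip_width")])
E
```

```text
[array([ 0.538 , -0.0249,  0.0927]), array([-1.5719e+00, -1.4000e-03,  7.4030e-01]), array([-1.1450e-01,  3.5420e-01,  1.6467e+00,  4.0000e-04,  1.1390e+00,
       -8.5490e-01]), array([ 0.2885, -0.2686, -0.0625]), array([2.0063, 0.938 , 5.2631]), np.float64(0.0142)]
[array([ 0.538 , -0.0249,  0.0927]), array([-1.5719e+00, -1.4000e-03,  7.4030e-01]), array([-1.1450e-01,  3.5420e-01,  1.6467e+00,  4.0000e-04,  1.1390e+00,
       -8.5490e-01]), array([ 0.2885, -0.2686, -0.0625]), array([2.0063, 0.938 , 5.2631]), np.float64(0.0142)]
[array([ 0.538 , -0.0249,  0.0927]), array([-1.5719e+00, -1.4000e-03,  7.4030e-01]), array([-1.1450e-01,  3.5420e-01,  1.6467e+00,  4.0000e-04,  1.1390e+00,
       -8.5490e-01]), array([ 0.2885, -0.2686, -0.0625]), array([2.0063, 0.938 , 5.2631]), np.float64(0.0142)]
```

send_rows:
  series: "0 0 0 0 0 0 -1;0 0 0 0 0 0 -1;0 1 0 0 0.03 0 -1;0 2 0 0 0.05 0 -1;0 3 0 0 0.08 0 -1;0 4 0 0 0.1 0 -1;0 5 0 0 0.13 0 -1;0 6 0 0 0.16 0 -1;0 6 0 0 0.16 0 -1;0 6 0 0 0.16 0 -1"
  newtons: 50

```text
time_s: 4.42
ee_pos: [0.5379, -0.025, 0.0911]
eef_rot: [-1.571, -0.001, 0.216]
force: [0.3, 1.1, 7.1]
grip_width: 0.0132
```

```bash
cat > st.py <<'E'
from h import *
o=get_obs();print({k:np.round(o[k],3).tolist() for k in("time_s","ee_pos","eef_rot","moment","force","grip_width")},o["qpos"][5].round(3),"tau6",o["tau"][5])
E
python3 st.py
```

```text
{'time_s': 4.417, 'ee_pos': [0.538, -0.025, 0.091], 'eef_rot': [-1.571, -0.001, 0.216], 'moment': [0.241, 0.004, -0.039], 'force': [0.34, 1.144, 7.051], 'grip_width': 0.013} -0.331 tau6 0.4432639293372631
```

```bash
cat > st.py <<'E'
from h import *
import sys
M=[];T=[];F=[]
for _ in range(int(sys.argv[1]) if len(sys.argv)>1 else 5):
    camera("top");o=get_obs();M.append(o["moment"]);T.append(o["tau"][5]);F.append(o["force"])
print("M",np.mean(M,0).round(3),"std",np.std(M,0).round(3),"tau6",np.round(T,3),"F",np.mean(F,0).round(2))
print({k:np.round(o[k],4).tolist() for k in("time_s","ee_pos","eef_rot","grip_width")},o["qpos"][5].round(3))
E
python3 st.py
```

```text
M [ 0.274 -0.041  0.003] std [0.005 0.042 0.026] tau6 [0.121 0.037 0.017 0.013 0.012] F [0.68 1.68 7.75]
{'time_s': 4.6667, 'ee_pos': [0.5379, -0.025, 0.0911], 'eef_rot': [-1.5712, -0.0014, 0.2168], 'grip_width': 0.013} -0.331
```

send_rows:
  series: "0 1 0 0 0.02 0 -1;0 2 0 0 0.04 0 -1;0 3 0 0 0.07 0 -1;0 4 0 0 0.1 0 -1;0 5 0 0 0.13 0 -1;0 5 0 0 0.13 0 -1;0 5 0 0 0.13 0 -1;0 5 0 0 0.13 0 -1;0 5 0 0 0.13 0 -1;0 5 0 0 0.13 0 -1"

```text
time_s: 5.5
ee_pos: [0.5378, -0.025, 0.0898]
eef_rot: [-1.571, -0.001, -0.22]
force: [-0.2, 1.8, 7.6]
grip_width: 0.0132
```

```bash
python3 st.py
```

```text
M [0.299 0.246 0.017] std [0.029 0.017 0.024] tau6 [0.011 0.011 0.011 0.011 0.011] F [-0.5   1.92  7.98]
{'time_s': 5.75, 'ee_pos': [0.5378, -0.025, 0.0898], 'eef_rot': [-1.5705, -0.0011, -0.2195], 'grip_width': 0.0127} 0.105
```

send_rows:
  series: "0 1 0 0 0.02 0 -1;0 2 0 0 0.04 0 -1;0 3 0 0 0.07 0 -1;0 4 0 0 0.1 0 -1;0 5 0 0 0.13 0 -1;0 5 0 0 0.13 0 -1;0 5 0 0 0.13 0 -1;0 5 0 0 0.13 0 -1;0 5 0 0 0.13 0 -1;0 5 0 0 0.13 0 -1"

```text
time_s: 6.58
ee_pos: [0.5377, -0.0248, 0.0884]
eef_rot: [-1.57, -0.0, -0.656]
force: [-1.3, 2.4, 8.7]
grip_width: 0.0132
```

```bash
python3 st.py
```

```text
M [ 0.468  0.43  -0.003] std [0.013 0.023 0.015] tau6 [0.011 0.011 0.011 0.011 0.011] F [-1.08  2.43  8.25]
{'time_s': 6.8333, 'ee_pos': [0.5377, -0.0249, 0.0885], 'eef_rot': [-1.5702, -0.0005, -0.6558], 'grip_width': 0.0133} 0.541
```

send_rows:
  series: "0 1 0 0 0.02 0 -1;0 2 0 0 0.04 0 -1;0 3 0 0 0.07 0 -1;0 4 0 0 0.1 0 -1;0 5 0 0 0.13 0 -1;0 5 0 0 0.13 0 -1;0 5 0 0 0.13 0 -1;0 5 0 0 0.13 0 -1;0 5 0 0 0.13 0 -1;0 5 0 0 0.13 0 -1"

```text
time_s: 7.67
ee_pos: [0.5376, -0.0247, 0.0871]
eef_rot: [-1.57, 0.0, -1.092]
force: [-1.9, 3.5, 8.5]
grip_width: 0.0129
```

```bash
python3 st.py; python3 - <<'E'
from h import *
im=camera("wrist")[:,:,::-1]; t=camera("top")[:,:,::-1]
a=cv2.resize(im[140:300,170:370],(500,400));b=cv2.resize(camera("scene")[:,:,::-1][160:256,226:290],(267,400),interpolation=cv2.INTER_CUBIC)
cv2.imwrite("pics/w3.png",np.hstack([a,b]))
E
```

```text
M [0.701 0.496 0.009] std [0.019 0.017 0.022] tau6 [0.011 0.011 0.011 0.011 0.011] F [-1.29  3.04  8.22]
{'time_s': 7.9167, 'ee_pos': [0.5376, -0.0247, 0.0871], 'eef_rot': [-1.57, 0.0001, -1.0922], 'grip_width': 0.0133} 0.978
```

View pics/w3.png

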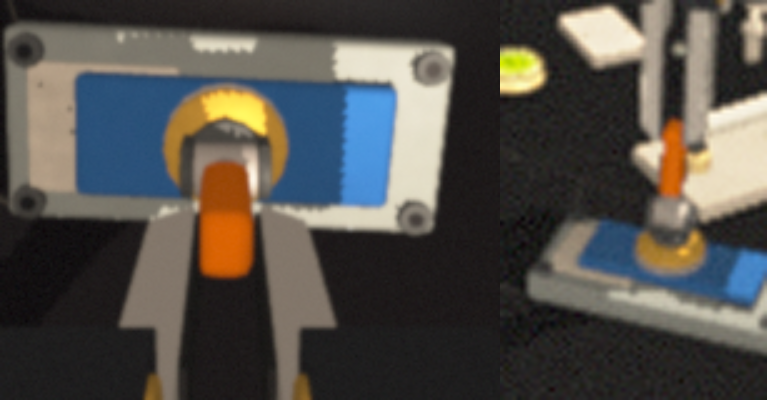

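The fork cheeks sit either side of the lever and turned with the jaws, so there's no slip (grip at (225,220) between the fingers). Continuing.

send_rows:
  series: "0 1 0 0 0.02 0 -1;0 2 0 0 0.04 0 -1;0 3 0 0 0.07 0 -1;0 4 0 0 0.1 0 -1;0 5 0 0 0.13 0 -1;0 5 0 0 0.13 0 -1;0 5 0 0 0.13 0 -1;0 5 0 0 0.13 0 -1;0 5 0 0 0.13 0 -1;0 5 0 0 0.13 0 -1"

```text
time_s: 8.9
ee_pos: [0.5377, -0.0246, 0.0858]
eef_rot: [-1.57, 0.001, -1.529]
force: [-0.4, 4.3, 8.5]
grip_width: 0.0126
```

```bash
python3 st.py
```

```text
M [0.965 0.441 0.012] std [0.038 0.036 0.014] tau6 [0.012 0.012 0.012 0.012 0.012] F [-1.5   4.54  8.32]
{'time_s': 9.15, 'ee_pos': [0.5377, -0.0246, 0.0858], 'eef_rot': [-1.57, 0.0007, -1.5285], 'grip_width': 0.0128} 1.414
```

send_rows:
  series: "0 1 0 -0.02 0.02 0 -1;0 2 0 -0.04 0.04 0 -1;0 3 0 -0.06 0.07 0 -1;0 4 0 -0.06 0.1 0 -1;0 5 0 -0.06 0.13 0 -1;0 5 0 -0.06 0.13 0 -1;0 5 0 -0.06 0.13 0 -1;0 5 0 -0.06 0.13 0 -1;0 5 0 -0.06 0.13 0 -1;0 5 0 -0.06 0.13 0 -1"

```text
time_s: 9.98
ee_pos: [0.5377, -0.0241, 0.0845]
eef_rot: [-1.57, 0.001, -1.965]
force: [-0.7, 3.4, 7.8]
grip_width: 0.0129
```

```bash
python3 st.py
```

```text
M [0.838 0.292 0.004] std [0.019 0.009 0.013] tau6 [0.012 0.012 0.012 0.012 0.012] F [-0.68  3.26  8.32]
{'time_s': 10.2333, 'ee_pos': [0.5377, -0.0241, 0.0846], 'eef_rot': [-1.5701, 0.0008, -1.9648], 'grip_width': 0.0132} 1.851
```

send_rows:
  series: "0 0 0 0 0 0 0.2;0 0 0 0 0 0 0.2;0 0 0 0 0 0 0.2;0 0 0 0 0 0 0.2;0 0 0 0 0 0 0.2;0 -1.4 0 0 0 0 0.2;0 -2.8 0 0 0 0 0.2;0 -4.2 0 0 0 0 0.2;0 -5.6 0 0 0 0 0.2;0 -7 0 0 0 0 0.2"

```text
time_s: 11.07
ee_pos: [0.5373, -0.0245, 0.0837]
eef_rot: [-1.571, 0.0, -1.348]
force: [-0.5, -0.7, 0.3]
grip_width: 0.0563
```

send_rows:
  series: "0 -1.4 0 0 0 0 0.2;0 -2.8 0 0 0 0 0.2;0 -4.2 0 0 0 0 0.2;0 -5.6 0 0 0 0 0.2;0 -7 0 0 0 0 0.2;0 -8.4 0 0 0 0 0.2;0 -9.8 0 0 0 0 0.2;0 -11.2 0 0 0 0 0.2;0 -12.6 0 0 0 0 0.2;0 -14 0 0 0 0 0.2"

```text
time_s: 11.9
ee_pos: [0.5373, -0.0245, 0.0837]
eef_rot: [-1.571, 0.0, -0.126]
force: [-1.4, -0.6, 0.5]
grip_width: 0.0561
```

send_rows:
  series: "0 -1.4 0 0 0 0 0.2;0 -2.8 0 0 0 0 0.2;0 -4.2 0 0 0 0 0.2;0 -5.6 0 0 0 0 0.2;0 -7 0 0 0 0 0.2;0 -8.4 0 0 0 0 0.2;0 -9.8 0 0 0 0 0.2;0 -11.2 0 0 0 0 0.2;0 -12.6 0 0 0 0 0.2;0 -14 0 0 0 0 0.2"

```text
time_s: 12.73
ee_pos: [0.5373, -0.0245, 0.0837]
eef_rot: [-1.571, 0.0, 1.095]
force: [-0.1, -0.1, 0.7]
grip_width: 0.0563
```

```bash
python3 st.py 3; python3 - <<'E'
from h import *
im=camera("wrist")[:,:,::-1]
a=cv2.resize(im[140:340,140:400],(650,500));cv2.imwrite("pics/w4.png",a)
E
```

```text
M [-0.     0.002 -0.026] std [0.056 0.02  0.036] tau6 [ 2.57  -2.879 -1.4  ] F [ 0.46 -0.3   0.24]
{'time_s': 12.8833, 'ee_pos': [0.5373, -0.0245, 0.0837], 'eef_rot': [-1.5706, 0.0001, 1.0862], 'grip_width': 0.0567} -1.2
```

View pics/w4.png

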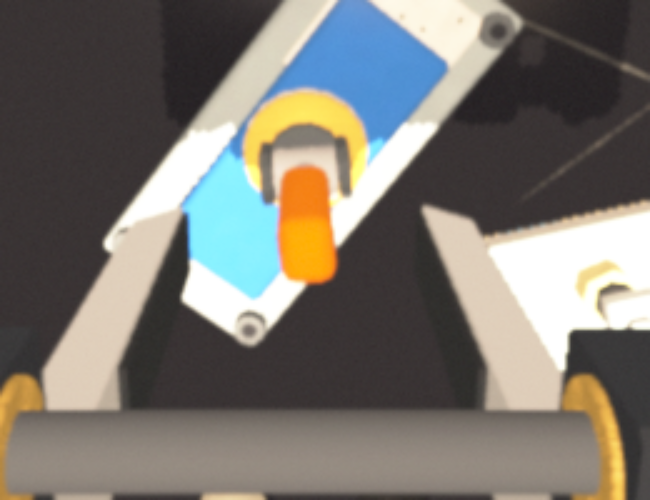

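send_rows:
  series: "0 -1 0 0.07 0 0 0.2;0 -1 0 0.07 0 0 -1;0 -1 0 0.07 0 0 -1;0 -1 0 0.07 0 0 -1;0 -1 0 0.07 0 0 -1;0 -1 0 0.07 0 0 -1;0 -1 0 0.07 0 0 -1;0 -1 0 0.07 0 0 -1;0 -1 0 0.07 0 0 -1;0 -1 0 0.07 0 0 -1"
  newtons: 50

```text
time_s: 13.77
ee_pos: [0.5377, -0.0238, 0.0838]
eef_rot: [-1.571, -0.0, 1.176]
force: [0.2, 0.9, -0.6]
grip_width: 0.0135
```

send_rows:
  series: "0 1 0 0 0.02 0 -1;0 2 0 0 0.05 0 -1;0 3 0 0 0.08 0 -1;0 3 0 0 0.08 0 -1;0 3 0 0 0.08 0 -1;0 3 0 0 0.08 0 -1;0 3 0 0 0.08 0 -1;0 3 0 0 0.08 0 -1;0 3 0 0 0.08 0 -1;0 3 0 0 0.08 0 -1"

```text
time_s: 14.6
ee_pos: [0.5378, -0.0238, 0.0831]
eef_rot: [-1.571, -0.0, 0.915]
force: [0.4, 1.1, 1.7]
grip_width: 0.0134
```

```bash
python3 st.py
```

```text
M [ 0.196 -0.034  0.027] std [0.026 0.026 0.022] tau6 [0.036 0.039 0.042 0.044 0.045] F [0.19 1.07 3.06]
{'time_s': 14.85, 'ee_pos': [0.5378, -0.0238, 0.0831], 'eef_rot': [-1.5709, -0.0001, 0.915], 'grip_width': 0.0133} -1.027
```

send_rows:
  series: "0 1 0 0 0.02 0 -1;0 2 0 0 0.04 0 -1;0 3 0 0 0.06 0 -1;0 3 0 0 0.06 0 -1;0 3 0 0 0.06 0 -1;0 3 0 0 0.06 0 -1;0 3 0 0 0.06 0 -1;0 3 0 0 0.06 0 -1;0 3 0 0 0.06 0 -1;0 3 0 0 0.06 0 -1"

```text
time_s: 15.68
ee_pos: [0.5378, -0.0238, 0.0826]
eef_rot: [-1.571, -0.0, 0.655]
force: [0.0, 1.4, 5.7]
grip_width: 0.0135
```

```bash
python3 st.py
```

```text
M [ 0.257 -0.026  0.142] std [0.029 0.028 0.044] tau6 [0.147 0.147 0.147 0.147 0.147] F [0.35 1.32 5.34]
{'time_s': 15.9333, 'ee_pos': [0.5379, -0.0238, 0.0826], 'eef_rot': [-1.5711, -0.0003, 0.6551], 'grip_width': 0.0131} -0.767
```

send_rows:
  series: "0 1 0 0 0.02 0 -1;0 2 0 0 0.04 0 -1;0 3 0 0 0.06 0 -1;0 3 0 0 0.06 0 -1;0 3 0 0 0.06 0 -1;0 3 0 0 0.06 0 -1;0 3 0 0 0.06 0 -1;0 3 0 0 0.06 0 -1;0 3 0 0 0.06 0 -1;0 3 0 0 0.06 0 -1"

```text
time_s: 16.77
ee_pos: [0.5379, -0.0238, 0.0821]
eef_rot: [-1.571, -0.001, 0.393]
force: [-0.4, 1.5, 6.7]
grip_width: 0.0134
```

```bash
python3 st.py 10
```

```text
M [0.268 0.042 0.269] std [0.033 0.033 0.031] tau6 [0.269 0.269 0.269 0.269 0.269 0.269 0.269 0.269 0.269 0.269] F [-0.03  1.49  6.65]
{'time_s': 17.2667, 'ee_pos': [0.5379, -0.0238, 0.0821], 'eef_rot': [-1.5711, -0.0006, 0.3935], 'grip_width': 0.0132} -0.506
```

send_rows:
  series: "0 0.4 0 0 0.01 0 -1;0 0.8 0 0 0.02 0 -1;0 1.2 0 0 0.02 0 -1;0 1.2 0 0 0.02 0 -1;0 1.2 0 0 0.02 0 -1;0 1.2 0 0 0.02 0 -1;0 1.2 0 0 0.02 0 -1;0 1.2 0 0 0.02 0 -1;0 1.2 0 0 0.02 0 -1;0 1.2 0 0 0.02 0 -1"

```text
time_s: 18.1
ee_pos: [0.5379, -0.0238, 0.0819]
eef_rot: [-1.571, -0.001, 0.289]
force: [-0.1, 3.1, 7.6]
grip_width: 0.0131
```

```bash
python3 st.py 10
```

```text
M [0.287 0.017 0.289] std [0.014 0.027 0.034] tau6 [0.307 0.307 0.307 0.307 0.307 0.307 0.307 0.307 0.307 0.307] F [-0.05  1.66  6.61]
{'time_s': 18.6, 'ee_pos': [0.538, -0.0238, 0.082], 'eef_rot': [-1.5711, -0.0006, 0.2888], 'grip_width': 0.013} -0.401
```

send_rows:
  series: "0 0.2 0 0 0 0 -1;0 0.4 0 0 0.01 0 -1;0 0.4 0 0 0.01 0 -1;0 0.4 0 0 0.01 0 -1;0 0.4 0 0 0.01 0 -1;0 0.4 0 0 0.01 0 -1;0 0.4 0 0 0.01 0 -1;0 0.4 0 0 0.01 0 -1;0 0.4 0 0 0.01 0 -1;0 0.4 0 0 0.01 0 -1"

```text
time_s: 19.43
ee_pos: [0.538, -0.0238, 0.0819]
eef_rot: [-1.571, -0.001, 0.254]
force: [-0.2, 2.2, 6.7]
grip_width: 0.0129
```

```bash
python3 st.py 10
```

```text
M [0.269 0.06  0.329] std [0.04  0.027 0.025] tau6 [0.327 0.327 0.327 0.327 0.327 0.327 0.327 0.327 0.327 0.327] F [0.06 1.67 7.39]
{'time_s': 19.9333, 'ee_pos': [0.538, -0.0238, 0.0819], 'eef_rot': [-1.5711, -0.0007, 0.254], 'grip_width': 0.0135} -0.366
```

Snug holds at 0.327 Nm. I'll release, realign with the sprung-back grip, and grip lightly to find which way the lever folds.

send_rows:
  series: "0 0 0 0 0 0 0.1;0 0 0 0 0 0 0.1;0 0 0 0 0 0 0.1;0 -1 0 0 0 0 0.1;0 -1.9 0 0 0 0 0.1;0 -1.9 0 0 0 0 0.1;0 -1.9 0 0 0 0 0.1;0 -1.9 0 0 0 0 0.1;0 -1.9 0 0 0 0 0.1;0 -1.9 0 0 0 0 0.1"

```text
time_s: 20.77
ee_pos: [0.5377, -0.0238, 0.0815]
eef_rot: [-1.571, 0.0, 0.416]
force: [-0.3, 0.5, -0.8]
grip_width: 0.0518
```

```bash
python3 st.py 3; python3 - <<'E'
from h import *
im=camera("wrist")[:,:,::-1]
cv2.imwrite("pics/w5.png",cv2.resize(im[140:290,180:360],(720,600),interpolation=cv2.INTER_CUBIC))
E
```

```text
M [-0.059  0.046 -0.026] std [0.009 0.055 0.062] tau6 [0.027 0.022 0.017] F [0.18 0.73 0.14]
{'time_s': 20.9167, 'ee_pos': [0.5377, -0.0238, 0.0815], 'eef_rot': [-1.5708, -0.0, 0.4169], 'grip_width': 0.0518} -0.529
```

View pics/w5.png

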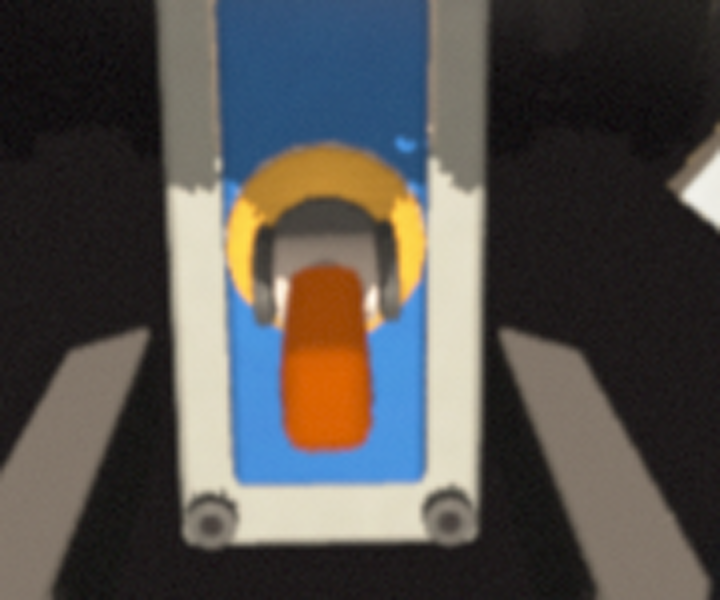

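The lever is aligned upright between the jaws, with its fold direction along the strap. I'll test the direction with a light grip and a small push along tool +z.

send_rows:
  series: "0 0 0 0 0 0 -1;0 0 0 0 0 0 -1;0 0 0 0 0 0 -1;0 0 0 0 0 0 -1;0 0 0 0 0 0 -1;0 0 0 0 0 0.1 -1;0 0 0 0 0 0.2 -1;0 0 0 0 0 0.25 -1;0 0 0 0 0 0.25 -1;0 0 0 0 0 0.25 -1"
  newtons: 20

```text
time_s: 21.8
ee_pos: [0.537, -0.0219, 0.0816]
eef_rot: [-1.572, -0.0, 0.417]
force: [3.1, -3.8, -1.2]
grip_width: 0.0136
```

```bash
python3 st.py 4
```

```text
M [-0.853 -0.645  0.061] std [0.017 0.017 0.023] tau6 [0.043 0.042 0.042 0.042] F [ 3.12 -4.04 -1.85]
{'time_s': 22.0, 'ee_pos': [0.537, -0.0219, 0.0816], 'eef_rot': [-1.5717, -0.0004, 0.4174], 'grip_width': 0.014} -0.526
```

send_rows:
  series: "0 0 0 0 0 0.2 -1;0 0 0 0 0 0.4 -1;0 0 0 0 0 0.6 -1;0 0 0 0 0 0.8 -1;0 0 0 0 0.05 1 -1;0 0 0 0 0.1 1.2 -1;0 0 0 0 0.1 1.2 -1;0 0 0 0 0.1 1.2 -1;0 0 0 0 0.1 1.2 -1;0 0 0 0 0.1 1.2 -1"

```text
time_s: 22.83
ee_pos: [0.5334, -0.0131, 0.0813]
eef_rot: [-1.576, -0.002, 0.417]
force: [8.9, -19.2, -0.9]
grip_width: 0.0135
```

```bash
python3 st.py 2; python3 - <<'E'
from h import *
im=camera("wrist")[:,:,::-1]
a=cv2.resize(im[140:300,170:370],(500,400));b=cv2.resize(camera("scene")[:,:,::-1][160:256,226:290],(267,400),interpolation=cv2.INTER_CUBIC)
cv2.imwrite("pics/w6.png",np.hstack([a,b]))
E
```

```text
M [-3.788 -1.599  0.078] std [0.028 0.017 0.023] tau6 [0.061 0.061] F [  8.24 -18.52  -1.06]
{'time_s': 22.9333, 'ee_pos': [0.5334, -0.0131, 0.0813], 'eef_rot': [-1.5762, -0.002, 0.417], 'grip_width': 0.0135} -0.506
```

View pics/w6.png

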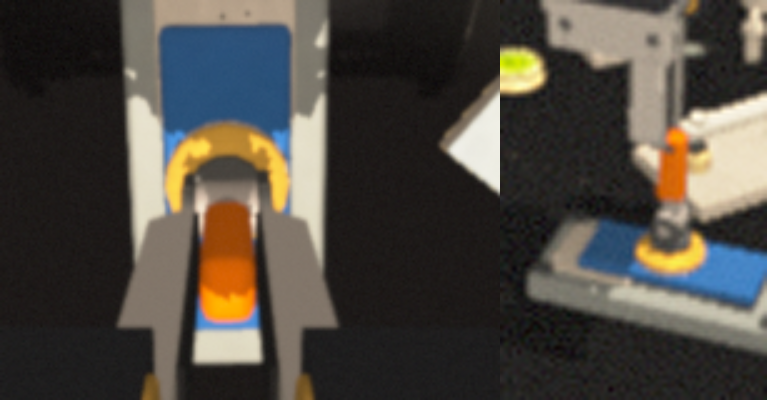

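The lever stayed upright against its stop while the pads slid (20 N), so it folds towards tool -z. The fingers are already mostly behind it, so I'll back off, close and raise the tip.

send_rows:
  series: "0 0 0 0 0 0 -0.4;0 0 0 0 0 0 -0.4;0 0 0 0 0 0.4 -0.4;0 0 0 0 0 1 -0.4;0 0 0 0 0 1 -1;0 0 0 0 -1 1 -1;0 0 0 0 -2 1 -1;0 0 0 0 -2 1 -1;0 0 0 0 -2 1 -1;0 0 0 0 -2 1 -1"

```text
time_s: 23.87
ee_pos: [0.5278, -0.0015, 0.1006]
eef_rot: [-1.571, -0.0, 0.417]
force: [0.2, -0.2, 0.3]
grip_width: 0.0006
```

```bash
python3 st.py 3; python3 - <<'E'
from h import *
o=get_obs();C=np.array([.538,-.0238]);z=np.array([-np.sin(.417),np.cos(.417)]);x=np.array([np.cos(.417),np.sin(.417)])
d=o["ee_pos"][:2]-C;print("tool z,x offset from axis",d@z,d@x)
zt=o["ee_pos"][2];hz=.0576
for s in(.042,):
  for th in np.arange(0,1.6,.15):
    fx=s*np.sin(th)-.009*np.cos(th);fz=hz+s*np.cos(th)+.009*np.sin(th)
    # finger leading edge (8 mm ahead of centre) at fx
    print(round(th,2),"z cm",round((-(fx-.008)-d@z)*100,2),"y cm",round((zt-fz)*100,2))
E
```

```text
M [-0.061  0.061 -0.011] std [0.034 0.015 0.019] tau6 [-0.    -0.001 -0.   ] F [-0.19 -0.24  0.01]
{'time_s': 24.0167, 'ee_pos': [0.5276, -0.0015, 0.1002], 'eef_rot': [-1.5706, 0.0005, 0.4174], 'grip_width': 0.0003} -0.49
tool z,x offset from axis 0.02460997271800196 -0.0004449031885388074
0.0 z cm -0.76 y cm 0.06
0.15 z cm -1.4 y cm -0.03
0.3 z cm -2.04 y cm -0.02
0.45 z cm -2.68 y cm 0.09
0.6 z cm -3.29 y cm 0.29
0.75 z cm -3.87 y cm 0.57
0.9 z cm -4.39 y cm 0.95
1.05 z cm -4.86 y cm 1.39
1.2 z cm -5.25 y cm 1.9
1.35 z cm -5.56 y cm 2.46
1.5 z cm -5.79 y cm 3.07
```

send_rows:
  series: "0 0 0 0.04 0 -0.4 -1;0 0 0 0.04 0 -0.8 -1;0 0 0 0.04 0 -1.2 -1;0 0 0 0.04 0 -1.6 -1;0 0 0 0.04 0 -2 -1;0 0 0 0.04 0 -2.4 -1;0 0 0 0.04 0.1 -2.8 -1;0 0 0 0.04 0.2 -3.1 -1;0 0 0 0.04 0.3 -3.3 -1;0 0 0 0.04 0.3 -3.3 -1"

```text
time_s: 24.85
ee_pos: [0.5415, -0.0318, 0.0972]
eef_rot: [-1.571, 0.0, 0.417]
force: [1.1, 1.0, -0.2]
grip_width: 0.0005
```

```bash
python3 st.py 2
```

```text
M [-0.057  0.025  0.027] std [0.001 0.014 0.038] tau6 [-0.054 -0.021] F [-0.4   0.02  0.13]
{'time_s': 24.95, 'ee_pos': [0.5415, -0.0314, 0.0974], 'eef_rot': [-1.5707, 0.0002, 0.4174], 'grip_width': 0.0005} -0.543
```

send_rows:
  series: "0 0 0 0 0 0 -1;0 0 0 0 0.06 -0.14 -1;0 0 0 0 0.15 -0.3 -1;0 0 0 0 0.26 -0.5 -1;0 0 0 0 0.36 -0.65 -1;0 0 0 0 0.46 -0.8 -1;0 0 0 0 0.56 -0.95 -1;0 0 0 0 0.66 -1.1 -1;0 0 0 0 0.8 -1.25 -1;0 0 0 0 0.95 -1.4 -1"

```text
time_s: 25.78
ee_pos: [0.5473, -0.0444, 0.0879]
eef_rot: [-1.571, -0.0, 0.417]
force: [0.8, -0.3, 0.1]
grip_width: 0.0006
```

```bash
python3 st.py 2; python3 - <<'E'
from h import *
im=camera("wrist")[:,:,::-1]
a=cv2.resize(im[120:320,150:390],(480,400));b=cv2.resize(camera("scene")[:,:,::-1][160:256,226:300],(308,400),interpolation=cv2.INTER_CUBIC)
cv2.imwrite("pics/w7.png",np.hstack([a,b]))
E
```

```text
M [-0.015  0.065  0.002] std [0.024 0.001 0.018] tau6 [ 0.048 -0.053] F [-0.04  0.47 -0.35]
{'time_s': 25.8833, 'ee_pos': [0.5471, -0.0444, 0.0877], 'eef_rot': [-1.5706, 0.0004, 0.4173], 'grip_width': 0.0002} -0.565
```

View pics/w7.png

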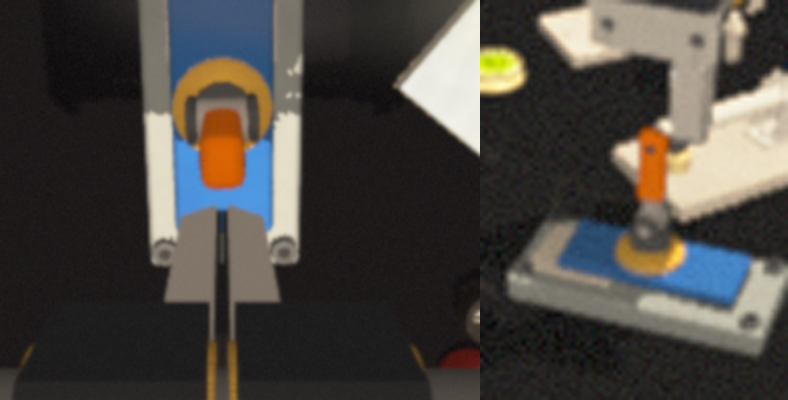

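```bash
python3 - <<'E'
from h import *
o=get_obs();p=(o["ee_pos"],o["eef_rot"])
f=np.array([np.sin(.417),-np.cos(.417),0])
for sg in(1,-1):
  for th in(0,.2,.4,.6,.8,1.1):
    P=np.array([.538,-.0238,.0576])
    q=[P+r*(sg*np.sin(th)*f+np.cos(th)*np.array([0,0,1])) for r in(.016,.063)]
    w=[((proj("wrist",X,p)-[150,120])*2).round() for X in q]; s=[((proj("scene",X)-[226,160])*4.16+[480,0]).round() for X in q]
    print(sg,th,*w,*s)
tp=np.array(o["ee_pos"]);print((proj("wrist",tp,p)-[150,120])*2,(proj("scene",tp)-[226,160])*4.16+[480,0])
E
```

```text
1 0 [224. 131.] [225. 168.] [648. 195.] [650. 130.]
1 0.2 [224. 139.] [225. 205.] [653. 197.] [670. 136.]
1 0.4 [224. 146.] [225. 236.] [657. 199.] [689. 145.]
1 0.6 [224. 152.] [225. 260.] [661. 202.] [706. 158.]
1 0.8 [224. 157.] [224. 275.] [665. 206.] [721. 172.]
1 1.1 [224. 161.] [224. 282.] [669. 212.] [737. 197.]
-1 0 [224. 131.] [225. 168.] [648. 195.] [650. 130.]
-1 0.2 [224. 123.] [225. 126.] [643. 195.] [630. 128.]
-1 0.4 [224. 114.] [225.  85.] [638. 195.] [612. 129.]
-1 0.6 [224. 106.] [225.  45.] [634. 196.] [595. 134.]
-1 0.8 [224.  99.] [225.  12.] [630. 198.] [580. 142.]
-1 1.1 [224.  90.] [225. -24.] [626. 202.] [563. 160.]
[224.55054936 200.35623155] [683.35208897 183.23848584]
```

```bash
python3 - <<'E'
from h import *
p=(np.zeros(3),np.zeros(3))
for b in(0,.01,.02,.025,.03):
  for z in(.0,.008,.012): print(b,z,proj("wrist",np.array([.0255,-b,z]),p).round(1))
# w2 tips (221.7,223.3),(301.7,221.9)
o=get_obs()
for b in(0,.015,.02,.025,.03): print(b,((proj("scene",o["ee_pos"]+[0,0,b])-[226,160])*4.16+[480,0]).round())
E
```

```text
0 0.0 [297.4 220.2]
0 0.008 [297.7 209.7]
0 0.012 [297.9 204.4]
0.01 0.0 [299.  225.1]
0.01 0.008 [299.4 214.2]
0.01 0.012 [299.6 208.7]
0.02 0.0 [300.8 230.5]
0.02 0.008 [301.3 219.2]
0.02 0.012 [301.5 213.4]
0.025 0.0 [301.8 233.5]
0.025 0.008 [302.2 221.8]
0.025 0.012 [302.5 215.9]
0.03 0.0 [302.8 236.5]
0.03 0.008 [303.3 224.6]
0.03 0.012 [303.5 218.6]
0 [683. 183.]
0.015 [684. 162.]
0.02 [685. 155.]
0.025 [685. 148.]
0.03 [686. 141.]
```

The lever is still upright at θ=0. Both cameras show the visible finger ends about 28 mm behind the reported TCP, so the closed fingers passed over the top of it. I'll go back over the lever, descend lower behind it and feel for it.

send_rows:
  series: "0 0 0 0 -2 0 -1;0 0 0 0 -3.5 0 -1;0 0 0 0 -3.5 2 -1;0 0 0 0 -3.5 4.7 -1;0 0 0 0 -3.5 4.7 -1;0 0 0 0 -1 4.7 -1;0 0 0 0 1.3 4.7 -1;0 0 0 0 1.3 4.7 -1;0 0 0 0 1.3 4.7 -1;0 0 0 0 1.3 4.7 -1"

```text
time_s: 26.82
ee_pos: [0.5288, -0.0015, 0.0762]
eef_rot: [-1.571, -0.001, 0.417]
force: [0.8, -0.5, -0.3]
grip_width: 0.0008
```

send_rows:
  series: "0 0 0 0.02 0 -0.2 -1;0 0 0 0.02 0 -0.4 -1;0 0 0 0.02 0 -0.6 -1;0 0 0 0.02 0 -0.8 -1;0 0 0 0.02 0 -1 -1;0 0 0 0.02 0 -1.2 -1;0 0 0 0.02 0 -1.4 -1;0 0 0 0.02 0 -1.5 -1;0 0 0 0.02 0 -1.5 -1;0 0 0 0.02 0 -1.5 -1"

```text
time_s: 27.65
ee_pos: [0.5347, -0.0148, 0.0754]
eef_rot: [-1.571, -0.001, 0.417]
force: [-1.5, 3.3, 4.1]
grip_width: 0.0003
```

```bash
python3 st.py 2; python3 - <<'E'
from h import *
o=get_obs();C=np.array([.538,-.0238]);z=np.array([-np.sin(.417),np.cos(.417)]);x=np.array([np.cos(.417),np.sin(.417)])
d=o["ee_pos"][:2]-C;print("tool z,x offset from axis",d@z,d@x)
cv2.imwrite("pics/s8raw.png",camera("scene")[:,:,::-1]);cv2.imwrite("pics/w8raw.png",camera("wrist")[:,:,::-1])
E
```

```text
M [ 0.676  0.181 -0.002] std [0.009 0.032 0.019] tau6 [0.009 0.011] F [-0.27  4.1   4.25]
{'time_s': 27.75, 'ee_pos': [0.5346, -0.0148, 0.0753], 'eef_rot': [-1.5709, -0.0005, 0.4175], 'grip_width': 0.0006} -0.514
tool z,x offset from axis 0.009578271890552655 0.0005255764626136927
```

Contact felt (about 4 N) and the lever is folding. Following the arc.

send_rows:
  series: "0 0 0 -0.04 0 -0.3 -1;0 0 0 -0.05 0 -0.65 -1;0 0 0 -0.05 0.05 -1 -1;0 0 0 -0.05 0.13 -1.3 -1;0 0 0 -0.05 0.23 -1.65 -1;0 0 0 -0.05 0.35 -1.95 -1;0 0 0 -0.05 0.5 -2.25 -1;0 0 0 -0.05 0.67 -2.55 -1;0 0 0 -0.05 0.87 -2.85 -1;0 0 0 -0.05 1.07 -3.1 -1"

```text
time_s: 28.68
ee_pos: [0.5472, -0.0437, 0.0645]
eef_rot: [-1.572, -0.001, 0.417]
force: [2.1, 3.7, 4.9]
grip_width: 0.0006
```

```bash
python3 st.py 2; python3 - <<'E'
from h import *
a=cv2.resize(camera("wrist")[120:320,150:390,::-1],(480,400));b=cv2.resize(camera("scene")[:,:,::-1][160:256,226:300],(308,400),interpolation=cv2.INTER_CUBIC)
cv2.imwrite("pics/w8.png",np.hstack([a,b]))
E
```

```text
M [ 0.468 -0.384  0.044] std [0.077 0.047 0.013] tau6 [ 0.102 -0.065] F [1.84 3.3  3.9 ]
{'time_s': 28.7833, 'ee_pos': [0.5468, -0.0438, 0.0642], 'eef_rot': [-1.5712, -0.0004, 0.4172], 'grip_width': 0.0002} -0.564
```

View pics/w8.png

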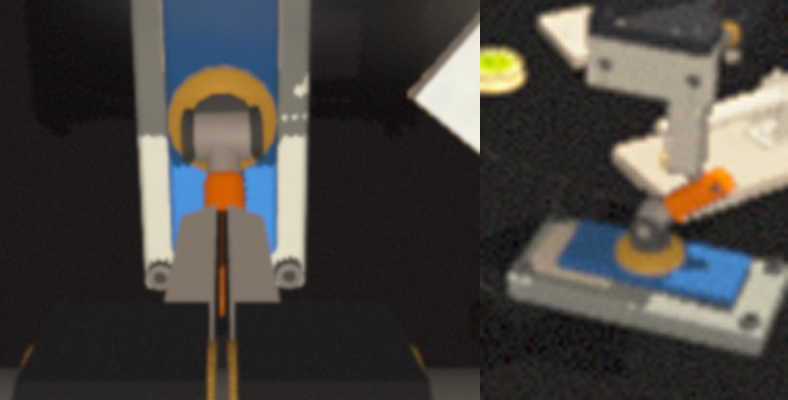

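The lever is folded to about 0.9 rad (scene: orange bar from (668,210) to (730,180)), with the fingertip on its back. I'll continue to the stop.

send_rows:
  series: "0 0 0 0 0.25 -0.25 -1;0 0 0 0 0.5 -0.48 -1;0 0 0 0 0.75 -0.7 -1;0 0 0 0 1 -0.88 -1;0 0 0 0 1.3 -1.05 -1;0 0 0 0 1.6 -1.2 -1;0 0 0 0 1.9 -1.35 -1;0 0 0 0 2.2 -1.45 -1;0 0 0 0 2.3 -1.45 -1;0 0 0 0 2.3 -1.45 -1"

```text
time_s: 29.72
ee_pos: [0.553, -0.0574, 0.0415]
eef_rot: [-1.572, -0.001, 0.417]
force: [2.6, -0.8, 4.7]
grip_width: 0.0004
```

```bash
python3 st.py 3
```

```text
M [-0.305 -0.5    0.002] std [0.044 0.024 0.027] tau6 [0.013 0.015 0.013] F [ 2.71 -1.17  4.94]
{'time_s': 29.8667, 'ee_pos': [0.5527, -0.0572, 0.0415], 'eef_rot': [-1.5719, -0.0004, 0.4174], 'grip_width': 0.0004} -0.586
```

send_rows:
  series: "0 0 0 0 0.05 0 -1;0 0 0 0 0.1 0 -1;0 0 0 0 0.15 0 -1;0 0 0 0 0.2 0 -1;0 0 0 0 0.25 0 -1;0 0 0 0 0.25 0 -1;0 0 0 0 0.25 0 -1;0 0 0 0 0.25 0 -1;0 0 0 0 0.25 0 -1;0 0 0 0 0.25 0 -1"

```text
time_s: 30.7
ee_pos: [0.5529, -0.0574, 0.0392]
eef_rot: [-1.572, -0.001, 0.417]
force: [2.8, -3.0, 6.9]
grip_width: 0.0003
```

```bash
python3 st.py 3
```

```text
M [-0.776 -0.6   -0.001] std [0.016 0.007 0.011] tau6 [0.008 0.008 0.008] F [ 3.02 -3.46  6.23]
{'time_s': 30.85, 'ee_pos': [0.5529, -0.0574, 0.0392], 'eef_rot': [-1.5723, -0.0007, 0.4174], 'grip_width': 0.0003} -0.586
```

send_rows:
  series: "0 0 0 0 0.06 0 -1;0 0 0 0 0.12 0 -1;0 0 0 0 0.18 0 -1;0 0 0 0 0.24 0 -1;0 0 0 0 0.3 0 -1;0 0 0 0 0.3 0 -1;0 0 0 0 0.3 0 -1;0 0 0 0 0.3 0 -1;0 0 0 0 0.3 0 -1;0 0 0 0 0.3 0 -1"

```text
time_s: 31.68
ee_pos: [0.5535, -0.0577, 0.0372]
eef_rot: [-1.574, -0.002, 0.417]
force: [1.9, -4.2, 14.7]
grip_width: 0.0005
```

```bash
python3 st.py 3
```

```text
M [-1.081e+00 -3.410e-01  1.000e-03] std [0.007 0.03  0.025] tau6 [-0. -0. -0.] F [ 1.72 -5.07 14.2 ]
{'time_s': 31.8333, 'ee_pos': [0.5535, -0.0577, 0.0372], 'eef_rot': [-1.5737, -0.002, 0.4174], 'grip_width': 0.0004} -0.586
```

send_rows:
  series: "0 0 0 0 0.04 0 -1;0 0 0 0 0.08 0 -1;0 0 0 0 0.08 0 -1;0 0 0 0 0.08 0 -1;0 0 0 0 0.08 0 -1;0 0 0 0 0.08 0 -1;0 0 0 0 0.08 0 -1;0 0 0 0 0.08 0 -1;0 0 0 0 0.08 0 -1;0 0 0 0 0.08 0 -1"

```text
time_s: 32.67
ee_pos: [0.5537, -0.0578, 0.0368]
eef_rot: [-1.574, -0.002, 0.417]
force: [0.8, -5.9, 18.1]
grip_width: 0.0002
```

send_rows:
  series: "0 0 0 0 -1 0 -1;0 0 0 0 -3 0 -1;0 0 0 0 -6 0 -1;0 0 0 0 -9 0 -1;0 0 0 0 -12 0 -1;0 0 0 0 -15 0 -1;0 0 0 0 -15 0 -1;0 0 0 0 -15 0 -1;0 0 0 0 -15 0 -1;0 0 0 0 -15 0 -1"

```text
time_s: 33.5
ee_pos: [0.5516, -0.0566, 0.1833]
eef_rot: [-1.569, 0.003, 0.417]
force: [-0.1, -0.3, 0.2]
grip_width: 0.0002
```

```bash
python3 st.py 2; python3 - <<'E'
from h import *
o=get_obs();p=(o["ee_pos"],o["eef_rot"])
a=cv2.resize(camera("wrist")[120:320,150:390,::-1],(480,400));b=cv2.resize(camera("scene")[:,:,::-1][160:256,226:300],(308,400),interpolation=cv2.INTER_CUBIC)
cv2.imwrite("pics/w9.png",np.hstack([a,b]))
f=np.array([np.sin(.417),-np.cos(.417),0]);P=np.array([.538,-.0238,.0576])
for th in(1.2,1.35,1.5):
    X=P+.063*(np.sin(th)*f+np.cos(th)*np.array([0,0,1]))
    print(th,((proj("wrist",X,p)-[150,120])*2).round(),((proj("scene",X)-[226,160])*4.16+[480,0]).round())
E
```

```text
M [-0.086  0.049  0.03 ] std [0.004 0.044 0.024] tau6 [-0. -0.] F [0.26 0.07 0.19]
{'time_s': 33.6, 'ee_pos': [0.5519, -0.0566, 0.1837], 'eef_rot': [-1.5695, 0.002, 0.4174], 'grip_width': 0.0007} -0.586
1.2 [225. 175.] [740. 206.]
1.35 [225. 175.] [744. 219.]
1.5 [225. 172.] [745. 233.]
```

View pics/w9.png

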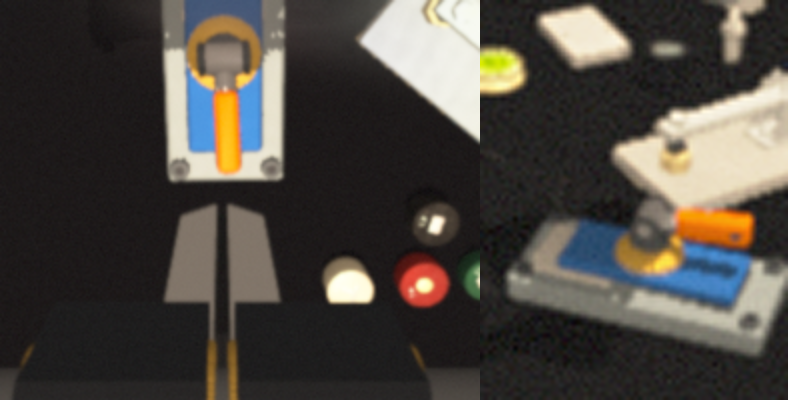

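The lever lies level along the strap. Its tip is at about (750,230) in the scene crop, against (745,233) predicted for 1.5 rad, and the gripper is clear. Handing in.

```bash
python3 -c "
from station import *
print(hand_in())"
```

```text
the job is handed in; nothing more can be done
None
```

I screwed the bolt in clockwise until it was snug, folded the lever down to its stop, backed the gripper clear and handed in at about 33.6 s.

- **Snugness:** the bolt turned about 3.6 rad by hand, with one regrip. Holding still, I read 0.327 Nm from joint 6 and 0.329 Nm from the wrist moment, inside the 0.27–0.37 band. The peak while turning was not recorded.
- **Fold:** at the end, a 1 mm press raised the force to about 18 N with almost no further movement. The scene camera puts the lever tip within about 1 to 2 camera pixels of where 1.5 rad predicts.
- **After letting go:** the force was about zero and the gripper was clear of the clamp. I did not touch the other objects, though I took no separate before-and-after picture of them.

**What did not go to plan:**
- **Wrong fold direction:** my first direction test went the wrong way. The pads slid on the upright lever at about 20 N.
- **First fold push missed:** the closed fingers passed over the top of the lever. Both cameras show the fingertips about 28 mm behind the reported TCP, so I redid the push lower and it worked.
- **Slight misalignment:** in the last wrist view the folded lever sits about 3° anticlockwise of where I expected. If the bolt really turned back that far, the torque would be near 0.30 Nm, still in the band, but I did not measure it again.

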